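# Sort the dessert cutlery into its trays

### The job

The dessert cutlery is lying mixed up on the Christmas table: two cake forks, a teaspoon and a dessert knife. Sort it back into the wooden trays: lay each piece lengthwise, down inside the tray that already holds pieces of its own kind (either way round, on top of another piece of its kind if need be). Do not tip over the white votive cup that stands among them.

Things in the scene. Friction and masses are not known exactly. Their poses are not given: they have to be found in the camera images.
- fork_a: Cake fork with four tines, 150 mm long, head 21 mm wide. Loose, about 45 g, lies face up. Rectangular dark wood handle, 13 mm wide, 10 mm high, from the origin to the -x end; steel neck and tines (up to 11 mm high) to the +x end. Origin: mid-length, at the underside; x along the piece towards the head, z up. Grip across the handle at about x = -18 mm (near the centre of mass).
- fork_b: Second cake fork, same as fork_a, four tines, 150 mm long, head 21 mm wide. Loose, about 45 g, lies face up. Rectangular dark wood handle, 13 mm wide, 10 mm high, from the origin to the -x end; steel neck and tines (up to 11 mm high) to the +x end. Origin: mid-length, at the underside; x along the piece towards the head, z up. Grip across the handle at about x = -18 mm (near the centre of mass).
- spoon: Teaspoon with an egg-shaped bowl, 140 mm long, bowl 30 mm wide. Loose, about 45 g, lies face up. Rectangular dark wood handle, 13 mm wide, 10 mm high, from the origin to the -x end; steel neck and bowl (up to 12 mm high) to the +x end. Origin: mid-length, at the underside; x along the piece towards the head, z up. Grip across the handle at about x = -18 mm (near the centre of mass).
- knife: Dessert knife with a flat blade lying on its side, 165 mm long, blade 16 mm wide. Loose, about 55 g, lies face up. Rectangular dark wood handle, 13 mm wide, 10 mm high, from the origin to the -x end; steel blade (up to 5 mm high) to the +x end. Origin: mid-length, at the underside; x along the piece towards the head, z up. Grip across the handle at about x = -18 mm (near the centre of mass).
- fork_tray: Open wooden tray, fixed: outside 200 (x) by 118 (y) by 38 mm high, walls and floor 5 mm thick. Two forks lie in it, fixed, one on the other, along the -y wall (y -52 to -15 mm, up to 29 mm high); the floor from y = -13 to +54 mm is free: lay a piece along x at about y = +20 mm, or on top of another laid there. Origin: centre of the underside; x along its length, z up.
- spoon_tray: Open wooden tray, fixed: outside 200 (x) by 118 (y) by 38 mm high, walls and floor 5 mm thick. Two teaspoons lie in it, fixed, one on the other, along the -y wall (y -52 to -15 mm, up to 29 mm high); the floor from y = -13 to +54 mm is free: lay a piece along x at about y = +20 mm, or on top of another laid there. Origin: centre of the underside; x along its length, z up.
- knife_tray: Open wooden tray, fixed: outside 200 (x) by 118 (y) by 38 mm high, walls and floor 5 mm thick. Two knives lie in it, fixed, one on the other, along the -y wall (y -52 to -15 mm, up to 29 mm high); the floor from y = -13 to +54 mm is free: lay a piece along x at about y = +20 mm, or on top of another laid there. Origin: centre of the underside; x along its length, z up.
- votive: White porcelain votive cup standing among the cutlery, 64 mm wide, 45 mm high, open at the top, loose, about 180 g. Origin: centre of its underside; z up.
Not all that is in view belongs to the job. What is shaped like the fork_b but yellow is not meant.

How it is judged:
By the outcome, as a careful person would: the job done as asked, in the order asked, and still so for the second after the job is handed in, with the robot touching nothing.
It also fails if it takes over 104 s, if anything falls off the work surface, if the arm or the gripper's body presses on something with over 40 N, if the wrist force passes 120 N, or if a joint passes its speed limit or range.

### The arm

A 6-joint arm with a two-finger parallel gripper is mounted at the origin on the work surface. World frame = base frame: x ahead of the robot, y to its left, z up, the work surface at z = 0. Lengths are in m, angles in degrees, forces in N, time in s.
With the tool pointing down it reaches from about 0.375 to 0.75 m from the base axis. Payload 9 kg.
Tool frame: the origin (TCP) lies where the fingers leave the gripper's body, on its centre line; the fingertips stand 73 mm ahead of it and the grasp point (between the pads) lies 54 mm ahead of it (robot.tip_reach is the distance from the TCP to the fingertips, in m); z points along the fingers, y is the line along which they close (so a half turn about z gives the same grasp; the last joint's range is limited). The gripper opens to 85 mm and grips with 20 to 120 N. Pads are 22 mm wide; open, the fingers measure 114 mm over their backs; the gripper's body (76 mm by 85 mm) begins 54 mm behind the grasp point. The pads swing forward as they close: fully open they stand 13 mm farther back than shut.
Start: joints at [58.115, 5.964, 5.575, 89.605, 0, 77.527], TCP at [0.199, 0.566, 0.304] pointing down, gripper open.
Joint ranges: [-171.21, 171.21], [-48.23, 106.86], [-62.78, 66.21], [-105.2, 120.99], [-86.42, 89.51], [-180, 180]. Speed limits (degrees/s): [127.2, 127.2, 147.25, 180, 180, 180].

### API

Orientations are given as [roll, pitch, yaw] about the fixed x, y, z axes, in that order (R = Rz(yaw) Ry(pitch) Rx(roll)).
In Python, from plant import robot gives the robot as it stands. Calls block until the motion is done:
- robot.move_pose(position, orientation): joint-space move of the TCP to a pose.
- robot.line_to(position, vel=0.15, rotation=None, guard=None): straight line of the TCP; rotation=None keeps the orientation; vel is the mean speed in m/s. With guard (N) it stops when the force on the tool has changed by that much, and returns True; else False.
- robot.goto_joints(angles): joint-space move.
- robot.set_gripper(opening): finger opening in m; the grip force is fixed at half the most; returns when the fingers have stopped.
- robot.pause(seconds).
- robot.ik(position, orientation): joint angles nearest the present ones, or None.
- robot.observe(): the state.
- robot.grab_frame(name): name is "scene" or "side" or "wrist"; returns the picture (400x640x3 uint8, blue, green, red); there is no depth.
- robot.get_calibration(name): a dict with "vertical_fov" (degrees; the focal length in pixels is half the picture's height over the tangent of half this angle, whatever the lens; pixels are square), "cx", "cy" (the principal point, pixels), "rvec" (rotation vector, rad) and "tvec" (3), from world to camera coordinates, as OpenCV has them. Camera axes: x right, y down, z forward; pixel columns grow to the right and rows downward; lengths in m; the calibration is good to about 2 mm. The wrist camera is an equidistant fisheye: a pixel r from the principal point sees the ray r / f radians off the axis. A picture is of the moment at which its call begins: read the wrist's pose just before it. get_calibration takes no time and is no camera call; for the wrist camera it gives the pose at the moment of the call.
A pose or a line that the arm cannot do raises robot.IKError and nothing moves.
- robot.job_done(): hands the job in; it is judged then, once.
The state is a dict: "time": time; "q": joint angles; "qvel": joint speeds; "joint_torque": joint torques, N m; "tool_pos": TCP position; "tcp_rot": TCP orientation; "ft_force": force on the tool from outside, world axes, zero at the start; "torque": the same for the moment, N m; "gripper_width": finger opening in m; "gripper_force": force on a finger pad.
Only numpy, scipy, OpenCV 4.12 (cv2) and the standard library are available. Lean on these libraries where they do the work, as an engineer would, in place of code of your own. Each camera call takes 0.05 s, during which the arm holds its last target. There are 200 camera calls.

## Working session

There is one attempt and no reset: what is moved stays moved. The work goes in short steps, each a Python script; the robot and the scene stay as the last script left them, time stands still between calls to the robot, and variables do not carry over. Pictures are saved under pics/ and viewed, at most 14 in all, crops included, and the job is handed in when it is done.

```bash
ls; mkdir -p pics
python3 - <<'E'
from plant import robot
import cv2
for n in ("scene","side","wrist"):
    im=robot.grab_frame(n); cv2.imwrite(f"pics/{n}0.png",im); print(n,robot.get_calibration(n))
print(robot.observe())
E
```

```text
pics
scene {'vertical_fov': 45.23966121886983, 'cx': 315.1594673063366, 'cy': 195.9247544894362, 'rvec': array([ 1.75870681,  2.12929639, -0.54132533]), 'tvec': array([ 0.03701772, -0.4214809 ,  1.41037873])}
side {'vertical_fov': 44.87203226241266, 'cx': 324.9520596545038, 'cy': 202.81450586659608, 'rvec': array([ 2.24037167, -0.66479569,  0.29691849]), 'tvec': array([-0.37035666,  0.2315188 ,  0.96293213])}
wrist {'vertical_fov': 65.70646984690485, 'cx': 323.26063481231904, 'cy': 199.58625513826325, 'rvec': array([-2.38165532, -1.68742218, -0.22009231]), 'tvec': array([-0.5989143 , -0.03355585,  0.37944591])}
{'time': 0.15, 'q': array([ 5.81129224e+01,  5.99074035e+00,  5.53733165e+00,  8.96082388e+01,
       -1.23993745e-04,  7.75278854e+01]), 'qvel': array([-0.0050755 , -0.12967311,  0.06235346,  0.00143826,  0.08795016,
       -0.16299238]), 'joint_torque': array([ 4.10136956e-03, -5.57357991e+01,  5.04006922e+01,  1.25638521e-02,
       -2.69577722e-04,  5.40513690e-05]), 'tool_pos': array([0.19931389, 0.56571109, 0.30330149]), 'tcp_rot': array([-1.79939781e+02, -1.31925946e-02,  1.60585030e+02]), 'ft_force': array([ 0.24764013,  0.12544034, -0.9215109 ]), 'torque': array([-0.06108556, -0.00432289,  0.008608  ]), 'gripper_force': 0.0, 'gripper_width': 0.08544534315949474}
```

View pics/scene0.png

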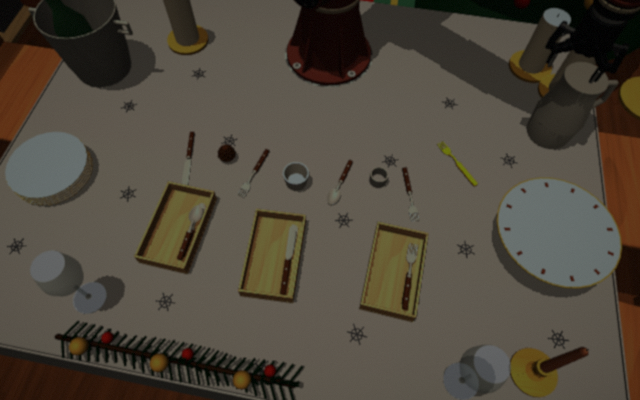

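View pics/side0.png

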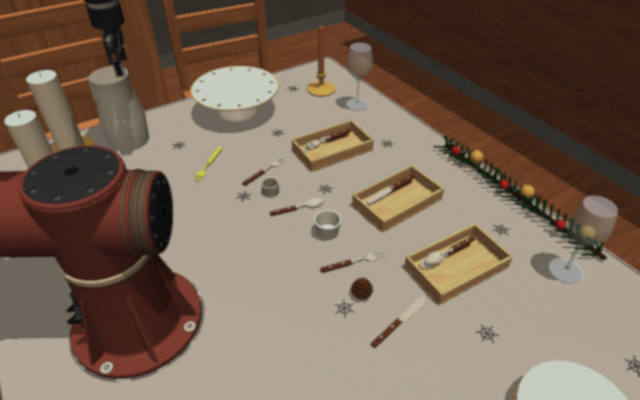

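View pics/wrist0.png

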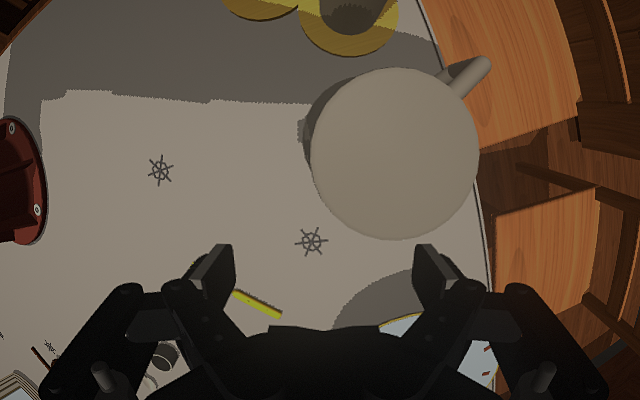

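Scene view: left to right, a knife (190,157), fork (255,172), white votive (296,175), spoon (340,183), napkin ring (378,176), fork (410,193) and a yellow fork (458,163). The yellow fork isn't meant: wrong colour. The trays hold spoons at (178,227), knives at (275,255) and forks at (395,270). The side view agrees. Next I'll segment the handles and tray rims.

```bash
cat > h.py <<'E'
import numpy as np, cv2
from plant import robot
def cam(n):
    c=robot.get_calibration(n); f=200/np.tan(np.radians(c["vertical_fov"]/2))
    return f,c["cx"],c["cy"],cv2.Rodrigues(c["rvec"])[0],np.array(c["tvec"]).ravel()
def cast(C,px,z):
    f,cx,cy,R,t=C; px=np.atleast_2d(px).astype(float)
    d=np.c_[(px-[cx,cy])/f,np.ones(len(px))]@R
    o=-R.T@t
    return (o+d*((z-o[2])/d[:,2])[:,None])[:,:2]
def proj(C,P):
    f,cx,cy,R,t=C; p=R@np.asarray(P,float)+t; return p[:2]/p[2]*f+[cx,cy]
E
python3 - <<'E'
from h import *
for n,roi in (("scene",(120,120,440,330)),("side",(160,110,520,360))):
    im=cv2.imread(f"pics/{n}0.png"); C=cam(n)
    hsv=cv2.cvtColor(im,cv2.COLOR_BGR2HSV); H,S,V=cv2.split(hsv)
    hm=((H<14)|(H>170))&(S>90)&(V<130)
    tm=(H>=14)&(H<32)&(S>85)
    out=im.copy(); out[hm]=(0,0,255); out[tm]=(0,255,0)
    x0,y0,x1,y1=roi
    for nm,m in(("H",hm),("T",tm)):
        m=m.astype(np.uint8)
        if nm=="T": m=cv2.morphologyEx(m,cv2.MORPH_CLOSE,np.ones((3,3)))
        k,l,st,ce=cv2.connectedComponentsWithStats(m,connectivity=8)
        for i in range(1,k):
            if st[i,4]<(30 if nm=="H" else 500) or not(x0<ce[i,0]<x1 and y0<ce[i,1]<y1): continue
            px=np.argwhere(l==i)[:,::-1]
            W=cast(C,px,.010 if nm=="H" else .038)
            if nm=="H":
                r=cv2.minAreaRect((W*1000).astype(np.float32)); c=W.mean(0)
                u=np.linalg.svd(W-c,full_matrices=False)[2][0]
                print(n,nm,ce[i].round(1),st[i,4],"c",(c*1000).round(1),"sz",np.round(r[1],0),"axis",np.degrees(np.arctan2(u[1],u[0])).round(1))
            else:
                r=cv2.minAreaRect((W*1000).astype(np.float32)); print(n,nm,ce[i].round(1),st[i,4],np.round(r[0],1),np.round(r[1],1),round(r[2],1))
    cr=out[y0:y1,x0:x1]; o2=im[y0:y1,x0:x1]
    cv2.imwrite(f"pics/{n}1.png",cv2.resize(np.hstack([cr]) ,(800,int(800*(y1-y0)/(x1-x0))),interpolation=cv2.INTER_CUBIC))
    if n=="scene": cv2.imwrite("pics/crop.png",cv2.resize(np.clip(im[120:230,170:490]*1.6,0,255).astype(np.uint8),(800,275),interpolation=cv2.INTER_CUBIC))
E
```

```text
scene H [190.2 143.4] 103 c [ 395.4 -290.5] sz [72. 11.] axis 11.6
scene H [226.  152.7] 213 c [ 405.5 -192.3] sz [50. 41.] axis 28.5
scene H [261. 160.] 104 c [410.  -99.3] sz [12. 70.] axis -12.6
scene H [345.7 170.3] 94 c [398.9 115.9] sz [11. 63.] axis -12.3
scene H [406.3 179.3] 102 c [395.9 267.5] sz [66. 11.] axis 15.7
scene H [185.4 244.6] 163 c [ 667.9 -213.7] sz [15. 74.] axis -3.5
scene H [285.2 276.5] 172 c [699.1  27.3] sz [78. 12.] axis 4.3
scene H [406.1 293.1] 143 c [686.2 295. ] sz [11. 73.] axis -1.5
scene T [174.7 227.5] 4328 [ 635.1 -237.6] [130.4 210. ] 87.3
scene T [271.2 255.8] 4366 [660.4  -7.1] [209.9 120.8] 3.2
scene T [393.5 271.7] 4633 [646.5 261.8] [119.  210.3] 86.9
side H [338.7 133.9] 137 c [687.9 301.8] sz [31. 93.] axis -171.9
side H [252.9 177.4] 80 c [386.6 260.2] sz [69. 13.] axis -163.5
side H [403.3 181.1] 168 c [709.   33.9] sz [91. 24.] axis -170.1
side H [283.1 210.2] 91 c [391.3 108.3] sz [13. 62.] axis 167.0
side H [462.  244.5] 137 c [ 677.2 -210.6] sz [90. 15.] axis -175.8
side H [335.7 265.8] 133 c [ 401.1 -106.2] sz [12. 69.] axis 166.9
side H [361.7 288.3] 305 c [ 412.4 -185.8] sz [48. 42.] axis -128.6
side H [385.7 333. ] 185 c [ 388.3 -296.5] sz [79. 11.] axis -168.3
side T [332.6 145.8] 2193 [623.2 238.9] [153.3 217.5] 86.7
side T [503.9 176. ] 722 [ 911.5 -101.7] [292.4  66.5] 89.9
side T [397.7 198.5] 3019 [637.6 -25.4] [222.7 138.3] 3.0
side T [458.4 263.8] 4367 [ 613.  -254.5] [132.8 219.7] 87.5
```

View pics/scene1.png

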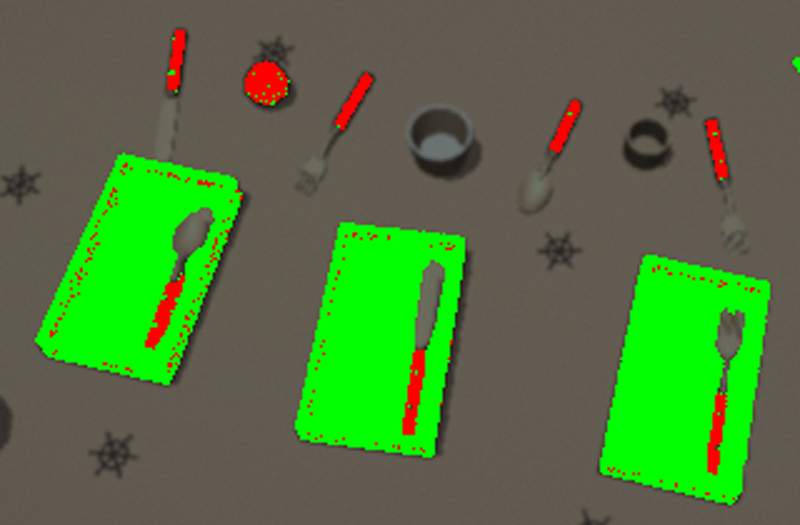

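View pics/crop.png

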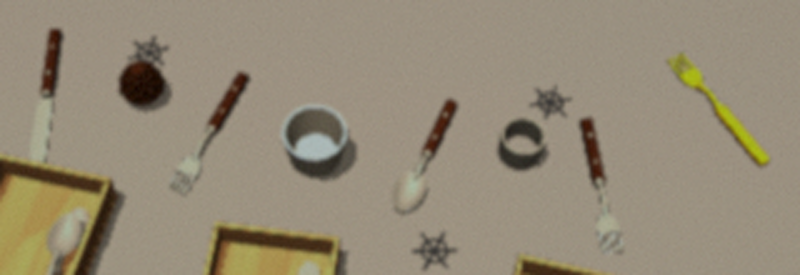

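The crop confirms it: knife, fork, spoon and fork with dark wood handles, each pointing its head away from the robot, and the yellow fork is a different colour. The two views differ by about 8 mm, so I'll take a wrist view from above as a third measurement.

Run:
```python
from h import *
for n in("scene","side","wrist"):
    f,cx,cy,R,t=cam(n); print(n,(-R.T@t).round(3),R[2].round(2),"img x:",R[0].round(2))
# triangulate handles
A,B=cam("scene"),cam("side")
def ray(C,p):
    f,cx,cy,R,t=C; d=np.array([(p[0]-cx)/f,(p[1]-cy)/f,1])@R; return -R.T@t,d/np.linalg.norm(d)
for a,b in(((190.2,143.4),(385.7,333)),((261,160),(335.7,265.8)),((345.7,170.3),(283.1,210.2)),((406.3,179.3),(252.9,177.4))):
    o,d=ray(A,a);p,e=ray(B,b); s=np.linalg.lstsq(np.c_[d,-e],p-o,rcond=None)[0]; P=o+s[0]*d;Q=p+s[1]*e; print(((P+Q)/2*1000).round(1),"gap",(np.linalg.norm(P-Q)*1000).round(1))
for y in(.2,-.2):
  for yaw in (0,90,180,-90):
    q=robot.ik([.42,y,.42],[180,0,yaw]); print(y,yaw,None if q is None else np.round(q))
```

```text
scene [1.042 0.151 1.029] [-0.48 -0.08 -0.87] img x: [-0.19  0.98  0.01]
side [ 0.006 -0.66   0.826] [ 0.4   0.61 -0.68] img x: [ 0.84 -0.55  0.  ]
wrist [0.137 0.587 0.374] [ 0.24 -0.09 -0.97] img x: [ 0.33  0.94 -0.  ]
[ 391.2 -293.5    3.1] gap 0.2
[ 404.9 -101.1    2. ] gap 0.6
[394.7 115.4   2.7] gap 0.5
[390.5 268.8   1.6] gap 0.9
0.2 0 [   9.  -14.   -1.  103.    0. -171.]
0.2 90 [  9. -14.  -1. 103.   0.  99.]
0.2 180 [  9. -14.  -1. 103.   0.   9.]
0.2 -90 [  9. -14.  -1. 103.   0. -81.]
-0.2 0 [-42. -14.  -1. 103.   0. 138.]
-0.2 90 [-42. -14.  -1. 103.   0.  48.]
-0.2 180 [-42. -14.  -1. 103.   0. -42.]
-0.2 -90 [ -42.  -14.   -1.  103.    0. -132.]
```

Triangulation closes to under 1 mm, so those positions are usable. Three quick wrist views above will refine the pieces and trays.

```bash
cat >> h.py <<'E'
def wcast(C,px,z):
    f,cx,cy,R,t=C; v=np.atleast_2d(px).astype(float)-[cx,cy]; r=np.linalg.norm(v,axis=1)+1e-9; th=r/f
    d=np.c_[v/r[:,None]*np.sin(th)[:,None],np.cos(th)]@R; o=-R.T@t
    return (o+d*((z-o[2])/d[:,2])[:,None])[:,:2]
E
cat > w.py <<'E'
from h import *
import sys
for k,y in enumerate((.26,0,-.25)):
    robot.move_pose([.45,y,.40],[180,0,180]); C=cam("wrist"); im=robot.grab_frame("wrist")
    np.savez(f"w{k}.npz",im=im,f=C[0],cx=C[1],cy=C[2],R=C[3],t=C[4])
    cv2.imwrite(f"pics/w{k}.png",im)
    hsv=cv2.cvtColor(im,cv2.COLOR_BGR2HSV); H,S,V=cv2.split(hsv)
    for nm,m,mn in(("H",((H<14)|(H>170))&(S>90)&(V<150),60),("T",(H>=14)&(H<32)&(S>85),2500)):
        n,l,st,ce=cv2.connectedComponentsWithStats(cv2.morphologyEx(m.astype(np.uint8),cv2.MORPH_CLOSE,np.ones((3,3))))
        for i in range(1,n):
            if st[i,4]<mn: continue
            W=wcast(C,np.argwhere(l==i)[:,::-1],.010 if nm=="H" else .038)*1000; r=cv2.minAreaRect(W.astype(np.float32))
            if not .25e3<r[0][0]<.8e3: continue
            u=np.linalg.svd(W-W.mean(0),full_matrices=False)[2][0]
            print(k,nm,ce[i].round(),st[i,4],np.round(W.mean(0),1),np.round(r[0],1),np.round(r[1]),round(r[2],1),"ax",np.degrees(np.arctan(u[1]/u[0])).round(1))
print(robot.observe()["time"])
E
python3 w.py
```

```text
0 H [603. 197.] 20625 [521.9 910.6] [635.2 950.9] [1082.  565.] 21.1 ax 11.4
0 H [327. 123.] 355 [390.5 266.3] [391.6 266.6] [71. 12.] 15.9 ax 16.1
0 H [228. 128.] 324 [394.3 114.6] [394.7 114.7] [13. 67.] 77.1 ax -12.7
0 H [117. 143.] 269 [ 404.9 -100.2] [ 405.9 -100.3] [16. 73.] 77.0 ax -13.3
0 H [ 51. 145.] 194 [ 392.5 -290.7] [ 392.7 -290.5] [80. 19.] 11.4 ax 12.5
0 H [ 78. 150.] 407 [ 409.6 -202.4] [ 409.4 -204.5] [66. 44.] 84.8 ax -86.7
0 H [ 58. 242.] 168 [ 604.2 -325.4] [ 615.1 -315.3] [ 41. 147.] 86.8 ax -5.8
0 H [358. 267.] 98 [625.  318.2] [628.4 317.9] [  4. 140.] 86.6 ax -3.2
0 H [ 91. 281.] 390 [ 691.6 -244.5] [ 689.7 -250.2] [109. 199.] 41.2 ax -47.0
0 H [342. 303.] 238 [695.2 293.2] [694.9 293.1] [13. 74.] 89.2 ax -2.2
0 T [ 80. 254.] 3999 [ 613.4 -226.6] [ 622.  -227.4] [156. 213.] 87.6 ax -12.8
0 T [322. 289.] 9688 [655.8 258.3] [694.  245.3] [340. 162.] 0.7 ax -1.4
0 T [163. 253.] 3287 [595.1 -13.9] [626.1  -7.4] [137. 179.] 89.1 ax -43.4
1 H [  2. 111.] 186 [ 293.2 -754.8] [ 290.7 -754.1] [24. 96.] 86.4 ax -1.4
1 H [398. 126.] 324 [393.6 112.6] [393.6 112.5] [12. 
[... 1040 characters left out ...]
67.] 77.4 ax -13.4
2 H [363. 136.] 720 [ 409.5 -189.7] [ 409.1 -189.4] [45. 45.] 57.1 ax 56.1
2 H [584. 142.] 196 [390.8 261.9] [391.3 261.8] [72. 18.] 15.5 ax 16.3
2 H [ 48. 241.] 10961 [ 626.1 -907.5] [  788.1 -1104.2] [ 400. 1069.] 38.2 ax -44.6
2 H [590. 223.] 72 [558.8 325.9] [557.3 324.7] [45. 55.] 21.5 ax 75.7
2 H [359. 264.] 117 [ 621.7 -189.5] [ 634.  -189.9] [  4. 176.] 87.2 ax -2.6
2 H [569. 277.] 268 [685.5 300.5] [683.7 303. ] [ 41. 101.] 88.1 ax 7.4
2 H [343. 295.] 228 [ 680.1 -213.4] [ 681.1 -213.1] [13. 68.] 90.0 ax -1.1
2 T [323. 277.] 8831 [ 634.2 -248.9] [ 683.2 -243.2] [130. 334.] 87.4 ax -0.0
2 T [565. 257.] 3645 [620.5 236.7] [631.8 242.3] [154. 210.] 86.9 ax 9.4
3.8083
```

View pics/w1.png

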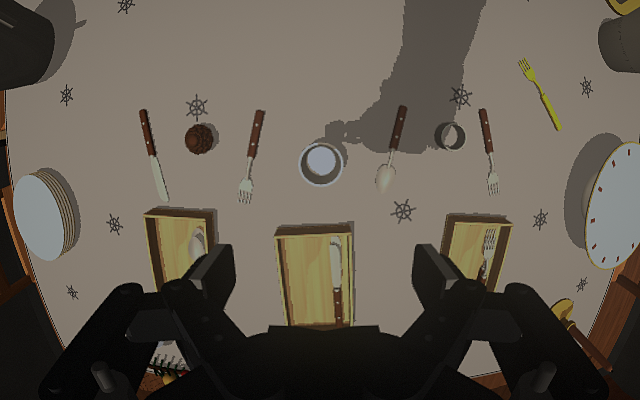

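The wrist measurements agree with the triangulation to about 2 mm, and handle sizes are about 72×13 mm as they must be. Tray centres, corrected for wall parallax, agree between the two cameras. I'll start with the knife.

```bash
cat > pp.py <<'E'
from h import *
import sys
P={"knife":((392.2,-293.4),11.6,23),"forkl":((404.5,-102.5),-13,19.5),"spoon":((393.9,113.3),-12.8,17),"forkr":((390.6,266.0),16.1,19.5)}
T={"knife":((652,-10),3.2),"spoon":((627,-245),-2.7),"fork":((638,261),-3.1)}
def u(a): a=np.radians(a); return np.array([np.cos(a),np.sin(a)])
def go(piece,tray,level=0,up=.20):
    c,a,s=P[piece]; g=(np.array(c)+s*u(a))/1000
    robot.set_gripper(.05)
    robot.move_pose([*g,up],[180,0,180+a])
    hit=robot.line_to([*g,.076],guard=15); robot.set_gripper(0.0)
    o=robot.observe(); print(piece,"grip",o["gripper_width"].round(4),o["gripper_force"],o["tool_pos"].round(4),hit)
    if o["gripper_width"]<.008: return
    robot.line_to([*g,up])
    c,a=T[tray]; p=(np.array(c)-18*u(a)-20*u(a+90))/1000
    robot.move_pose([*p,up],[180,0,180+a]); print("held",robot.observe()["gripper_width"].round(4))
    hit=robot.line_to([*p,.083+level],guard=12,vel=.1)
    o=robot.observe(); print("placed",o["tool_pos"].round(4),hit)
    robot.set_gripper(.027); robot.line_to([*p,up]); print("t",robot.observe()["time"])
E
python3 - <<'E'
from pp import *
go("knife","knife")
cv2.imwrite("pics/k1.png",robot.grab_frame("wrist"))
cv2.imwrite("pics/k1s.png",robot.grab_frame("scene"))
E
```

```text
Traceback (most recent call last):
  File "pp.py", line 11, in go
    o=robot.observe(); print(piece,"grip",o["gripper_width"].round(4),o["gripper_force"],o["tool_pos"].round(4),hit)
                                          ^^^^^^^^^^^^^^^^^^^^^^^^
AttributeError: 'float' object has no attribute 'round'
```

```bash
sed -i 's/o\["gripper_width"\]\.round(4)/o["gripper_width"]/; s/robot.observe()\["gripper_width"\].round(4)/robot.observe()["gripper_width"]/; s/def go(piece,tray,level=0,up=.20)/def go(piece,tray,level=0,up=.20,resume=False)/; s/^    robot.set_gripper(.05)$/    if not resume: robot.set_gripper(.05)/; s/^    robot.move_pose(\[\*g,up\]/    if not resume: robot.move_pose([*g,up]/; s/^    hit=robot.line_to(\[\*g,.076\],guard=15); robot/    hit=None if resume else robot.line_to([*g,.076],guard=15)\n    robot/' pp.py
python3 - <<'E'
from pp import *
go("knife","knife",resume=True)
cv2.imwrite("pics/k1.png",robot.grab_frame("wrist"))
E
```

```text
knife grip 0.010845810755807199 59.00660276412964 [ 0.4151 -0.2892  0.077 ] None
held 0.010926872157946963
placed [ 0.6357 -0.0311  0.0839] False
t 11.5333
```

View pics/k1.png

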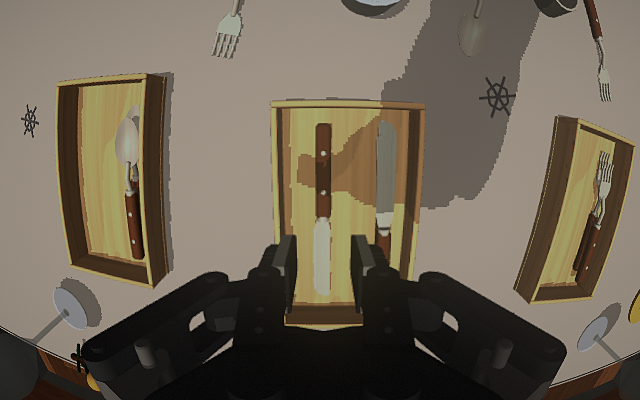

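The knife lies lengthwise on its tray floor, handle at (323,170) and blade at (321,255). Next are the spoon and the first fork.

Run:
```python
from pp import *
go("spoon","spoon")
a=robot.grab_frame("wrist")
go("forkr","fork")
b=robot.grab_frame("wrist")
cv2.imwrite("pics/sf.png",np.hstack([a[60:340,120:520],b[60:340,120:520]]))
```

```text
spoon grip 0.010516750646664266 58.98610711097717 [0.411  0.1095 0.0769] False
held 0.010459091020938335
placed [ 0.6085 -0.2644  0.0839] False
t 19.4667
forkr grip 0.01065316988232476 59.004682302474976 [0.4098 0.2716 0.0769] False
held 0.010536835641964866
placed [0.6195 0.2421 0.0839] False
t 27.7167
```

View pics/sf.png

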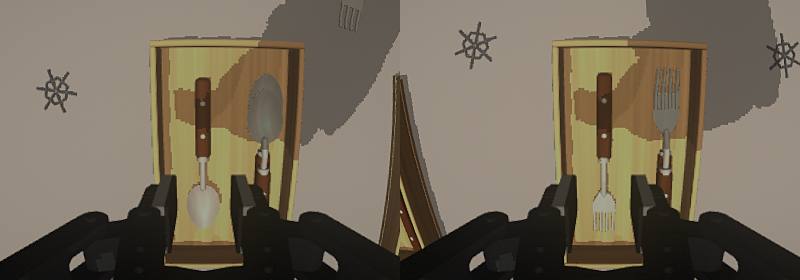

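Both are flat in the right trays: the spoon on the left of the picture, the fork on the right. The second fork goes on top of the first, one handle height up.

Run:
```python
from pp import *
go("forkl","fork",level=.0105)
b=robot.grab_frame("wrist")
robot.move_pose([.45,.1,.40],[180,0,180]); robot.pause(.3)
s=robot.grab_frame("scene")[120:330,120:440]
cv2.imwrite("pics/end.png",np.hstack([b[60:340,120:520],cv2.resize(s,(400,262)).repeat(1,0)[:262] if 0 else cv2.copyMakeBorder(cv2.resize(s,(400,262)),0,18,0,0,0)]))
```

```text
forkl grip 0.010774565524765002 59.001452922821045 [ 0.4239 -0.1072  0.0769] False
held 0.01042248469714429
placed [0.6195 0.2421 0.0945] False
t 35.85
```

View pics/end.png

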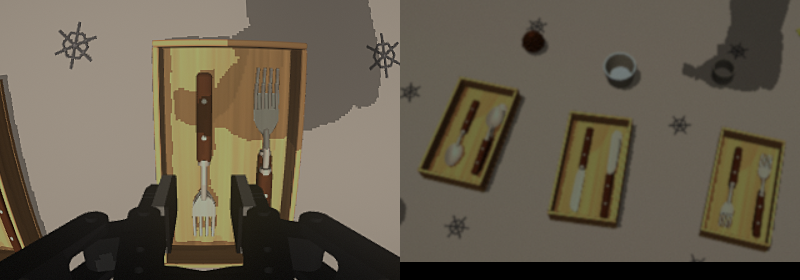

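The second fork is stacked squarely on the first. All four pieces are in their own trays, the votive is upright at (620,70), and the arm is clear.

```bash
python3 -c "
from plant import robot
print(robot.job_done())"
```

```text
the job is handed in; nothing more can be done
None
```

The job is handed in: the knife, the spoon and both forks (one stacked on the other) lie lengthwise in their own trays, and the votive cup is still upright, with about 37 s of the 104 s used.

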